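# Stack a mower jackshaft on the assembly stand

### The job

Build the jackshaft stack on the stand with the upright post, from the bottom up in this order: the largest of the three pulleys over the post, then the aluminium spacer from the divided carton with its nose up, then the smallest pulley on the spacer's nose, and last the black dust cap over that pulley's hub. Both pulleys go hub up; lower each piece until it sits fully home, square and upright, and release it before fetching the next; do not drop it. Leave the middle-sized pulley, the oil filter in the carton and the parts box where they are.

Things in the scene. Friction and masses are not known exactly. Their poses are not given: they have to be found in the camera images.
- large_pulley_mid (a point): the largest of the three steel belt pulleys, lying flat, hub up: rim 130 mm across and 15 mm high with a V groove, and in its middle a plain round hub 36 mm across that rises to 40 mm above the pulley's flat underside (25 mm proud of the rim, where it can be gripped), with a 24 mm bore right through. The point is on the axis, half-way up (20 mm above the underside); z is the axis, up. 0.6 kg.
- small_pulley_mid (a point): the smallest of the three steel belt pulleys, lying flat, hub up: rim 72 mm across and 15 mm high with a V groove, and in its middle a plain round hub 36 mm across that rises to 40 mm above the pulley's flat underside (25 mm proud of the rim, where it can be gripped), with a 24 mm bore right through. The point is on the axis, half-way up (20 mm above the underside); z is the axis, up. 0.3 kg.
- middle_pulley_mid (a point): the middle-sized of the three steel belt pulleys, lying flat, hub up: rim 100 mm across and 15 mm high with a V groove, and in its middle a plain round hub 36 mm across that rises to 40 mm above the pulley's flat underside (25 mm proud of the rim, where it can be gripped), with a 24 mm bore right through. The point is on the axis, half-way up (20 mm above the underside); z is the axis, up. To be left alone.
- spacer_mid (a point): aluminium spacer sleeve, 40 mm across and 90 mm tall to its flat top shoulder, standing upright in one of the carton's two cells; above the shoulder a pilot nose 18 mm across, tapering at its end, rises 12 mm more (102 mm in all). A 24 mm bore, 82 mm deep, opens at its underside. The point is on the axis, 45 mm above the underside and 45 mm below the shoulder; z is the axis, up. 0.2 kg.
- cap_mid (a point): black plastic dust cap, a round cup lying mouth down: 54 mm across, 25 mm high, closed top 10 mm thick, so the hollow below is 15 mm deep and 46 mm across. The point is on the axis, half-way up (12.5 mm above the rim of the mouth); z up. 0.06 kg.
- stand: fixed assembly stand: grey square plate 130 x 130 mm, 12 mm thick, with an upright steel post in its middle, 16 mm across, rising 70 mm above the plate's top, its last 10 mm tapering to 8 mm. Origin at the centre of the plate's underside, on the bench; z up along the post.
- carton: fixed open cardboard carton 240 x 125 mm, 80 mm high, walls, floor and one cross divider 5 mm thick; the divider, as high as the walls, parts it into two cells side by side along its x (each about 112 x 115 mm inside, centres 59 mm either side of the middle). Origin at the centre of its underside; x along its long side.
- filter_mid (a point): white oil filter, 66 mm across and 85 mm tall, standing in the carton's other cell; the point is on its axis, half-way up. To be left alone.
- parts_box: small white parts box, 65 x 95 mm and 50 mm high, on the bench beyond the pulleys. Origin at the centre of its underside. To be left alone.
There are look-alikes about, which are no part of the job. Leave any red look-alike of the part that bears small_pulley_mid alone. What is shaped like the stand but brown is not meant.

How it is judged:
By the outcome, as a careful person would: the job done as asked, in the order asked, and still so for the second after the job is handed in, with the robot touching nothing.
It also fails if it takes over 141 s, if anything falls off the work surface, if the arm or the gripper's body presses on something with over 40 N, if the wrist force passes 120 N, or if a joint passes its speed limit or range.

### The arm

A 6-joint arm with a two-finger parallel gripper is mounted at the origin on the work surface. World frame = base frame: x ahead of the robot, y to its left, z up, the work surface at z = 0. Lengths are in m, angles in rad, forces in N, time in s.
With the tool pointing down it reaches from about 0.3 to 0.95 m from the base axis. Payload 3.1 kg.
Tool frame: the origin (TCP) lies on the front face of the gripper's body, between the roots of the fingers; the fingertips stand 73 mm ahead of it and the grasp point (between the pads) lies 54 mm ahead of it; z points along the fingers, y is the line along which they close (so a half turn about z gives the same grasp; the last joint's range is limited). The gripper opens to 85 mm and grips with 20 to 120 N. Pads are 22 mm wide; open, the fingers measure 114 mm over their backs; the gripper's body (76 mm by 85 mm) begins 54 mm behind the grasp point. The pads swing forward as they close: fully open they stand 13 mm farther back than shut.
Start: joints at [1.229, 0.308, 1.634, -0, 1.2, -0.07], TCP at [0.168, 0.602, 0.304] pointing down, gripper open.
Joint ranges: [-3.06, 3.06], [-0.79, 1.96], [0.05, 2.63], [-1.19, 4.34], [0.05, 2.64], [-2.94, 2.94]. Speed limits (rad/s): [2.79, 2.79, 3.14, 3.14, 3.14, 3.14].

### API

Orientations are given as [roll, pitch, yaw] about the fixed x, y, z axes, in that order (R = Rz(yaw) Ry(pitch) Rx(roll)).
In Python, from workcell import r gives the robot as it stands.
- The arm moves only by the tool arm_command, never from a script. Its argument "plan" is a list that holds one entry, the list of rows, each a list of 6 numbers: the shift along the tool's x, y, z in m, then the turn, a rotation vector about the tool's x, y, z in degrees. In form: [[[tx, ty, tz, ax, ay, az], ...]]. A call has 1 to 12 rows; each row is the pose to reach, as a shift and turn from the pose commanded when the call began, along the tool's axes at that moment; what a row does not reach only later rows make up. A row lasts 1/12 s, in which the tool goes at most 41.7 mm and 7.16 degrees, less where a joint would pass 70% of its speed; a pose out of reach is approached as far as the arm can. A call with a gripper value outside its range is refused whole. "grip" is the opening, from -1 (shut) to 1 (fully open), so that 0 is half open, set as the call begins (left out, the last holds). The fingers move at their own pace and stop on an object; "newtons" is the grip in N (left out, the last holds). Time passes only in rows, so rows that repeat a pose let the fingers close. It gives the time, the measured TCP pose, the force, the opening and the grip force at its end, in the units of the state.
- r.get_obs(): the state, without advancing time (a new reading comes with each control period).
- r.camera(name): name is "side" or "top" or "wrist"; returns a dict with "img" (480x640x3 uint8, red, green, blue), "range_z" (480x640 float32, m along the optical axis (not along the pixel's ray), 0 where there is no reading), "K" (3x3 intrinsics, pixels), "R" (3x3) and "t" (3): a world point X has camera coordinates R X + t. Camera axes: x right, y down, z forward; pixel columns grow to the right and rows downward; lengths in m; the calibration is good to about 2 mm. A picture is of the moment at which its call begins.
- r.close_job(): hands the job in; it is judged then, once.
The state is a dict: "clock": time; "joint_positions": joint angles; "qvel": joint speeds; "effort": joint torques, N m; "ee_pos": TCP position; "eef_rot": TCP orientation; "force": force on the tool from outside, world axes, zero at the start; "moment": the same for the moment, N m; "opening": opening from 0.0 (shut) to 1.0 (fully open); "gripper_force": force on a finger pad.
Only numpy, scipy, OpenCV 4.12 (cv2) and the standard library are available. Lean on these libraries where they do the work, as an engineer would, in place of code of your own. Each camera call takes 0.05 s, during which the arm holds its last target. There are 200 camera calls.

## Working session

There is one attempt and no reset: what is moved stays moved. The work goes in short steps, Python scripts to look and compute and a tool call to move; the robot and the scene stay as the last step left them, time stands still between calls to the robot, and variables do not carry over. Pictures are saved under pics/ and viewed, at most 14 in all, crops included, and the job is handed in when it is done.

Besides the shell and the picture viewer there is one more tool, called after "Call:" as name(argument=value, ...) on one line, values as JSON. arm_command: Moves the arm, as the interface text tells. Its arguments: {"type":"object","properties":{"plan":{"type":"array","items":{"type":"array","items":{"type":"array","items":{"type":"number"}}}},"grip":{"type":"number"},"newtons":{"type":"number"}},"required":["plan"]}

```bash
mkdir -p pics; ls; cat > h.py <<'E'
import numpy as np, cv2
from workcell import r
def snap(n,f):
    c=r.camera(n); cv2.imwrite(f'pics/{f}.png',c['img'][:,:,::-1]); np.savez(f'/tmp/{f}.npz',**c); return c
def world(c,u,v,z=None):
    K,R,t=c['K'],c['R'],c['t']; d=np.linalg.inv(K)@[u,v,1]
    o=-R.T@t; w=R.T@d
    s=c['range_z'][int(v),int(u)] if z is None else (z-o[2])/w[2]
    return o+s*w
E
python3 - <<'E'
from h import *
for n in('top','side'):
    c=snap(n,n+'0'); print(n,-c['R'].T@c['t'],c['K'][0,0])
o=r.get_obs(); print(o)
E
```

```text
pics
top [ 0.57210363 -0.00237612  0.95014764] 443.9295832456207
side [0.37818076 0.67765602 0.69370521] 450.2911145939612
{'clock': 0.1, 'joint_positions': array([ 1.22927943e+00,  3.08961692e-01,  1.63506880e+00, -4.82356426e-06,
        1.19970222e+00, -6.96910634e-02]), 'qvel': array([ 0.0003218 , -0.00100644, -0.00486932,  0.0016675 ,  0.00121281,
        0.00019257]), 'effort': array([ 1.29373911e-04, -4.16406941e+01, -2.77644986e+01, -1.47658820e-04,
        3.98068718e-03, -5.50762593e-06]), 'ee_pos': array([0.16762746, 0.60147925, 0.30272996]), 'eef_rot': array([-3.13945748e+00, -1.44541554e-04,  2.86976842e+00]), 'force': array([-0.051688  ,  0.33910257,  0.63610255]), 'moment': array([-0.01791893,  0.01656774,  0.07472789]), 'gripper_force': 0.0, 'opening': 0.9992956184535011}
```

View pics/top0.png

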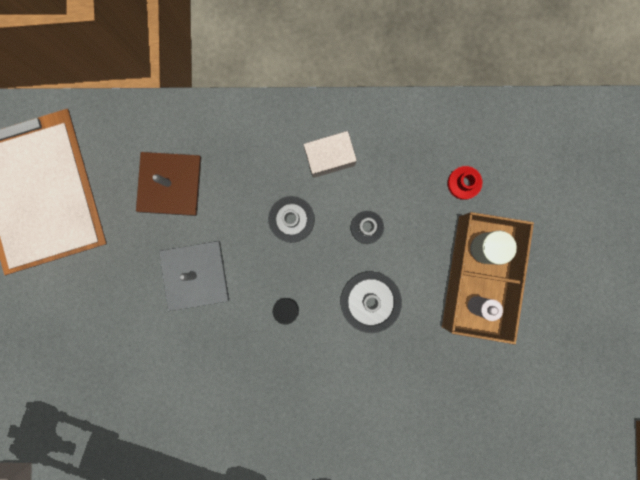

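View pics/side0.png

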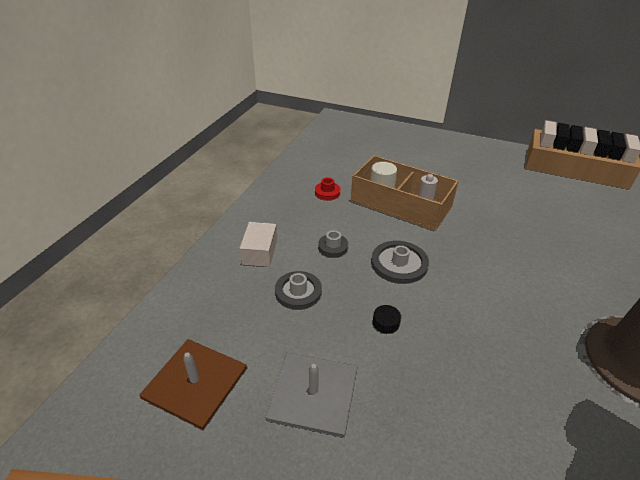

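Top view: largest pulley (371,302), smallest (367,227), middle (291,219), cap (286,311), grey stand (194,275) with its post leaning to (187,276), and spacer (491,310) in the right cell. The red pulley (465,182) and the brown stand (168,184) are the decoys.

```bash
cat >> h.py <<'E'
def cloud(c):
    v,u=np.mgrid[:480,:640]; s=c['range_z']
    d=np.stack([u,v,np.ones_like(u)],-1)@np.linalg.inv(c['K']).T*s[...,None]
    P=(d-c['t'])@c['R']; P[s<=0]=np.nan; return P
def circ(c,xy,rad,z0,z1):
    """min enclosing circle / centroid of the points in a height band near xy"""
    P=cloud(c); m=(np.hypot(P[...,0]-xy[0],P[...,1]-xy[1])<rad)&(P[...,2]>z0)&(P[...,2]<z1)
    Q=P[m]
    if len(Q)<5: return None
    (x,y),rr=cv2.minEnclosingCircle(Q[:,:2].astype(np.float32))
    return np.round([x,y,rr,*Q.mean(0),np.median(Q[:,2]),len(Q)],4)
E
python3 - <<'E'
from h import *
T=dict(np.load('/tmp/top0.npz')); S=dict(np.load('/tmp/side0.npz'))
g={'large':(371,302,.04,.03,.05,.03),'small':(367,227,.04,.03,.05,.03),'mid':(291,219,.04,.03,.05,.03),'cap':(286,311,.025,.02,.03,.04),'spacer':(491,310,.09,.085,.11,.035),'spnose':(491,310,.1,.099,.12,.035),'plate':(194,275,.012,.006,.018,.1),'post':(187,276,.08,.03,.1,.06)}
for n,(u,v,z,a,b,rad) in g.items():
    p=world(T,u,v,z); print(n,p.round(4),circ(T,p,rad,a,b),circ(S,p,rad,a,b))
for uv in [(160,251),(219,241),(228,299),(172,309)]: print(world(T,*uv,.012).round(4))
for uv in [(471,214),(532,224),(515,342),(452,331)]: print(world(T,*uv,.08).round(4))
print(world(T,100,350).round(4),world(T,340,400).round(4))
E
```

```text
large [ 0.4848 -0.0837  0.04  ] [ 4.824e-01 -8.550e-02  1.810e-02  4.827e-01 -8.520e-02  3.950e-02
  3.980e-02  1.410e+02] [ 4.813e-01 -8.280e-02  1.960e-02  4.813e-01 -8.080e-02  3.750e-02
  3.870e-02  1.670e+02]
small [ 0.6379 -0.0758  0.04  ] [ 6.400e-01 -7.790e-02  1.780e-02  6.398e-01 -7.770e-02  3.920e-02
  3.930e-02  1.400e+02] [ 6.392e-01 -7.640e-02  1.940e-02  6.388e-01 -7.390e-02  3.760e-02
  3.860e-02  1.450e+02]
mid [0.6542 0.0804 0.04  ] [6.569e-01 8.290e-02 1.780e-02 6.567e-01 8.280e-02 3.890e-02 3.930e-02
 1.390e+02] [6.558e-01 8.430e-02 1.950e-02 6.556e-01 8.720e-02 3.760e-02 3.870e-02
 1.840e+02]
cap [0.464  0.0912 0.025 ] [4.635e-01 9.330e-02 2.700e-02 4.636e-01 9.320e-02 2.490e-02 2.490e-02
 5.230e+02] [4.632e-01 9.530e-02 2.780e-02 4.628e-01 9.720e-02 2.540e-02 2.560e-02
 4.990e+02]
spacer [ 0.4753 -0.3086  0.09  ] [ 4.765e-01 -3.080e-01  2.080e-02  4.765e-01 -3.061e-01  9.720e-02
  9.580e-02  3.830e+02] [ 4.772e-01 -3.044e-01  2.230e-02  4.749e-01 -2.990e-01  9.590e-02
  9.560e-02  1.800e+02]
spnose [ 0.4764 -0.3051  0.1   ] [ 4.764e-01 -3.127e-01  1.620e-02  4.763e-01 -3.066e-01  1.054e-01
  1.062e-01  8.200e+01] [ 4.760e-01 -3.043e-01  9.400e-03  4.754e-01 -3.028e-01  1.048e-01
  1.053e-01  4.100e+01]
plate [0.5375 0.2882 0.012 ] [5.360e-01 2.907e-01 9.050e-02 5.362e-01 2.892e-01 1.140e-02 1.140e-02
 3.614e+03] [5.351e-01 2.938e-01 8.980e-02 5.332e-01 2.992e-01 1.230e-02 1.240e-02
 5.181e+03]
post [0.538 0.281 0.08 ] [5.362e-01 2.903e-01 8.300e-03 5.366e-01 2.869e-01 6.400e-02 7.080e-02
 9.900e+01] [5.349e-01 2.940e-01 7.600e-03 5.340e-01 2.964e-01 6.020e-02 6.190e-02
 2.170e+02]
[0.5883 0.3616 0.012 ]
[0.6098 0.2359 0.012 ]
[0.4872 0.2153 0.012 ]
[0.4657 0.334  0.012 ]
[ 0.6607 -0.2757  0.08  ]
[ 0.6412 -0.3937  0.08  ]
[ 0.4129 -0.3574  0.08  ]
[ 0.4334 -0.2366  0.08  ]
[0.3768 0.4908 0.0022] [ 0.2759 -0.0215  0.0036]
```

```bash
cat >> h.py <<'E'
from scipy.spatial.transform import Rotation as Ro
def go(*targets,yaw=2.87):
    o=r.get_obs(); p=o['ee_pos']; Rm=Ro.from_euler('xyz',o['eef_rot'])
    print('t',round(o['clock'],2),'p',p.round(4),'rpy',o['eef_rot'].round(3),'F',o['force'].round(1),'op',round(o['opening'],3),'gf',round(o['gripper_force'],1))
    for q in targets:
        print(q,'shift mm',(Rm.inv().apply(np.array(q)-p)*1e3).round(1),'turn',(Rm.inv()*Ro.from_euler('xyz',[np.pi,0,yaw])).as_rotvec(degrees=True).round(2))
E
python3 -c "
from h import *
go([.4825,-.0855,.25])"
```

```text
t 0.1 p [0.1676 0.6015 0.3027] rpy [-3.139 -0.     2.87 ] F [-0.1  0.3  0.6] op 0.999 gf 0.0
[0.4825, -0.0855, 0.25] shift mm [-487.8 -577.1   53.9] turn [-0.12 -0.01 -0.01]
```

Call:
arm_command(plan=[[[-0.244,-0.289,0.027,0,0,0],[-0.244,-0.289,0.027,0,0,0],[-0.244,-0.289,0.027,0,0,0],[-0.244,-0.289,0.027,0,0,0],[-0.244,-0.289,0.027,0,0,0],[-0.244,-0.289,0.027,0,0,0],[-0.244,-0.289,0.027,0,0,0],[-0.244,-0.289,0.027,0,0,0],[-0.244,-0.289,0.027,0,0,0],[-0.244,-0.289,0.027,0,0,0],[-0.244,-0.289,0.027,0,0,0]]], grip=1, newtons=60)

```text
clock: 1.02
ee_pos: [0.3257, 0.2561, 0.2764]
eef_rot: [-3.141, -0.001, 2.864]
force: [0.5, -0.1, -0.5]
opening: 0.999
gripper_force: 0.0
```

Call:
arm_command(plan=[[[-0.244,-0.289,0.027,0,0,0],[-0.244,-0.289,0.027,0,0,0],[-0.244,-0.289,0.027,0,0,0],[-0.244,-0.289,0.027,0,0,0],[-0.244,-0.289,0.027,0,0,0],[-0.244,-0.289,0.027,0,0,0],[-0.244,-0.289,0.027,0,0,0],[-0.244,-0.289,0.027,0,0,0],[-0.244,-0.289,0.027,0,0,0],[-0.244,-0.289,0.027,0,0,0],[-0.244,-0.289,0.027,0,0,0],[-0.244,-0.289,0.027,0,0,0]]])

```text
clock: 2.02
ee_pos: [0.4828, -0.0843, 0.2494]
eef_rot: [3.141, -0.002, 2.87]
force: [-0.5, -0.5, -0.1]
opening: 1.002
gripper_force: 0.0
```

```bash
python3 -c "
from h import *
c=snap('wrist','w1'); print(-c['R'].T@c['t'])
print(circ(c,(.4825,-.0855),.03,.03,.05))
go([.4825,-.0855,.093])"
```

```text
[ 0.40637068 -0.06228269  0.3185076 ]
[ 4.836e-01 -8.320e-02  1.800e-02  4.829e-01 -8.310e-02  3.790e-02
  3.860e-02  8.820e+02]
t 2.07 p [ 0.4824 -0.0839  0.2494] rpy [ 3.141e+00 -2.000e-03  2.871e+00] F [-0.2 -0.1 -0.8] op 1.003 gf 0.0
[0.4825, -0.0855, 0.093] shift mm [ -0.8  -1.7 156.4] turn [ 0.05 -0.1   0.08]
```

View pics/w1.png

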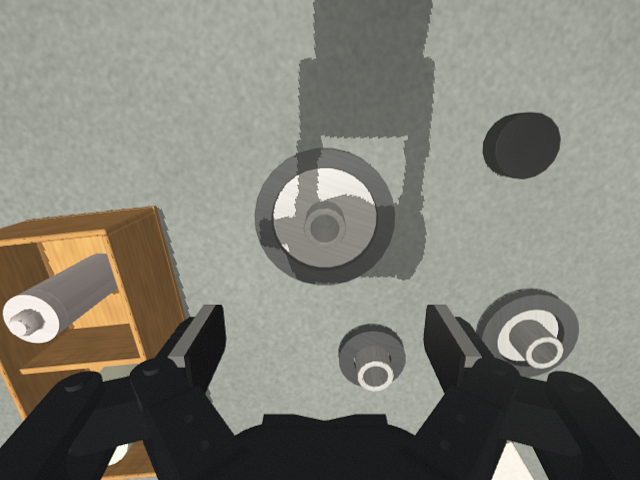

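The hub is at (325,225) and the pads centre at column 326, so the arm is aligned. Descend and grip.

Call:
arm_command(plan=[[[-0.001,0,0.04,0,0,0],[-0.001,0,0.08,0,0,0],[-0.001,0,0.12,0,0,0],[-0.001,0,0.14,0,0,0],[-0.001,0,0.15,0,0,0],[-0.001,0,0.158,0,0,0],[-0.001,0,0.158,0,0,0]]])

```text
clock: 2.65
ee_pos: [0.4833, -0.0847, 0.0913]
eef_rot: [3.141, -0.001, 2.872]
force: [-0.3, 0.4, 0.3]
opening: 0.999
gripper_force: 0.0
```

Call:
arm_command(plan=[[[0,0,0,0,0,0],[0,0,0,0,0,0],[0,0,0,0,0,0],[0,0,0,0,0,0],[0,0,0,0,0,0],[0,0,0,0,0,0],[0,0,0,0,0,0],[0,0,0,0,0,0]]], grip=-1, newtons=60)

```text
clock: 3.32
ee_pos: [0.4849, -0.0861, 0.0937]
eef_rot: [3.141, 0.002, 2.869]
force: [-1.2, 2.6, 6.8]
opening: 0.401
gripper_force: 58.9
```

```bash
python3 -c "
from h import *
c=snap('wrist','w2')
print(circ(c,(.483,-.084),.03,.03,.05))
go([.4825,-.0855,.25])"
```

```text
[ 4.789e-01 -8.280e-02  2.970e-02  4.807e-01 -8.340e-02  3.850e-02
  3.860e-02  5.911e+03]
t 3.37 p [ 0.4849 -0.0861  0.0937] rpy [3.141e+00 2.000e-03 2.869e+00] F [-2.1  2.3  8. ] op 0.406 gf 58.9
[0.4825, -0.0855, 0.25] shift mm [ 2.100e+00  1.000e-01 -1.563e+02] turn [ 0.04  0.14 -0.07]
```

Call:
arm_command(plan=[[[0,0,-0.01,0,0,0],[0,0,-0.04,0,0,0],[0,0,-0.08,0,0,0],[0,0,-0.12,0,0,0],[0,0,-0.15,0,0,0],[0,0,-0.15,0,0,0],[0,0,-0.15,0,0,0]]])

```text
clock: 3.95
ee_pos: [0.4842, -0.0863, 0.2435]
eef_rot: [-3.141, 0.004, 2.87]
force: [-0.6, 0.4, -7.0]
opening: 0.4
gripper_force: 61.9
```

```bash
python3 -c "
from h import *
c=snap('wrist','w3'); s=snap('side','s3')
go([.536,.291,.25])"
```

```text
t 4.05 p [ 0.4814 -0.0855  0.2396] rpy [-3.141 -0.005  2.87 ] F [-2.  -0.3 -7.9] op 0.401 gf 61.9
[0.536, 0.291, 0.25] shift mm [ 48.6 377.3 -10.2] turn [-0.01 -0.31 -0.02]
```

View pics/w3.png

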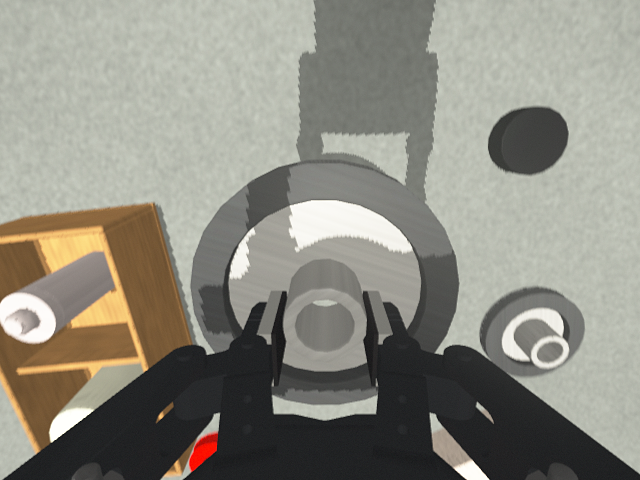

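View pics/s3.png

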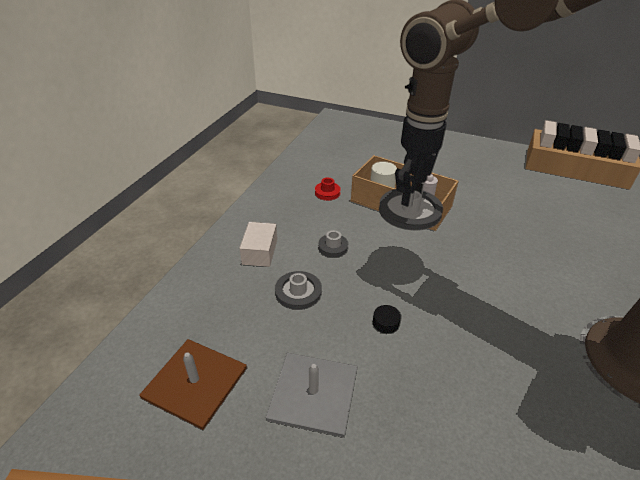

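Pulley is held: hub at about (325,312) between the pads and the rim looks level in the side view. Move over the stand and measure.

Call:
arm_command(plan=[[[0.049,0.377,-0.01,0,0,0],[0.049,0.377,-0.01,0,0,0],[0.049,0.377,-0.01,0,0,0],[0.049,0.377,-0.01,0,0,0],[0.049,0.377,-0.01,0,0,0],[0.049,0.377,-0.01,0,0,0],[0.049,0.377,-0.01,0,0,0],[0.049,0.377,-0.01,0,0,0],[0.049,0.377,-0.01,0,0,0],[0.049,0.377,-0.01,0,0,0],[0.049,0.377,-0.01,0,0,0],[0.049,0.377,-0.01,0,0,0]]])

```text
clock: 5.05
ee_pos: [0.5356, 0.2897, 0.2479]
eef_rot: [-3.136, -0.006, 2.872]
force: [-0.8, -0.6, -6.7]
opening: 0.402
gripper_force: 62.7
```

Call:
arm_command(plan=[[[0,0,0,0,0,0],[0,0,0,0,0,0],[0,0,0,0,0,0],[0,0,0,0,0,0]]])

```text
clock: 5.38
ee_pos: [0.5377, 0.2891, 0.2517]
eef_rot: [-3.141, -0.0, 2.868]
force: [0.4, -0.5, -5.9]
opening: 0.399
gripper_force: 62.7
```

```bash
cat >> h.py <<'E'
def plane(Q):
    m=np.median(Q,0); 
    for _ in range(5):
        A=np.c_[Q[:,:2]-m[:2],np.ones(len(Q))]; k=np.linalg.lstsq(A,Q[:,2],rcond=None)[0]; e=abs(A@k-Q[:,2]); Q=Q[e<max(2*np.median(e),.0008)]
    return 'slope deg',np.degrees(k[:2]).round(2),'z',k[2].round(4),len(Q)
E
python3 - <<'E'
from h import *
c=snap('wrist','w4'); s=snap('side','s4')
go([.536,.291,.25]); p=r.get_obs()['ee_pos']
for k,d in(('w',c),('s',s)):
    P=cloud(d); h=np.hypot(P[...,0]-p[0],P[...,1]-p[1]); zu=p[2]-.0937
    m=(h>.052)&(h<.063)&(abs(P[...,2]-zu-.015)<.008); Q=P[m]; print(k,plane(Q),len(Q))
    q=Q; A=P[(h<.08)&(abs(P[...,2]-zu-.0145)<.006)]
    hull=cv2.convexHull(A[:,:2].astype(np.float32))[:,0]
    M=np.c_[2*hull,np.ones(len(hull))]; x=np.linalg.lstsq(M,(hull**2).sum(1),rcond=None)[0]
    print('centre',x[:2].round(4),'R',np.sqrt(x[2]+x[0]**2+x[1]**2).round(4),'off',(x[:2]-p[:2]).round(4))
    print('hub',circ(d,p[:2],.022,zu+.036,zu+.044))
print('post side',circ(s,(.536,.291),.02,.03,.081))
E
```

```text
t 5.48 p [0.5379 0.2895 0.2521] rpy [3.141 0.    2.869] F [-0.2  0.2 -6. ] op 0.401 gf 62.7
[0.536, 0.291, 0.25] shift mm [2.2 0.9 2.1] turn [ 0.01  0.01 -0.08]
w ('slope deg', array([-0.37,  0.07]), 'z', np.float64(0.1723), 9515) 13040
centre [0.5362 0.2904] R 0.064 off [-0.0016  0.0009]
hub [5.369e-01 2.898e-01 2.150e-02 5.347e-01 2.908e-01 1.967e-01 1.966e-01
 3.255e+03]
s ('slope deg', array([-0.49, -0.01]), 'z', np.float64(0.174), 647) 1152
centre [0.5338 0.2909] R 0.0632 off [-0.0041  0.0014]
hub [5.351e-01 2.898e-01 2.010e-02 5.272e-01 2.868e-01 1.981e-01 1.981e-01
 1.750e+02]
post side [5.347e-01 2.945e-01 7.600e-03 5.337e-01 2.973e-01 5.140e-02 5.150e-02
 1.480e+02]
```

Call:
arm_command(plan=[[[0,0.001,0.02,0,0,0],[0,0.001,0.045,0,0,0],[0,0.001,0.06,0,0,0],[0,0.001,0.075,0,0,0],[0,0.001,0.09,0,0,0],[0,0.001,0.1,0,0,0],[0,0.001,0.11,0,0,0],[0,0.001,0.12,0,0,0],[0,0.001,0.125,0,0,0],[0,0.001,0.13,0,0,0],[0,0.001,0.135,0,0,0],[0,0.001,0.135,0,0,0]]])

```text
clock: 6.48
ee_pos: [0.5376, 0.2911, 0.1161]
eef_rot: [-3.141, -0.001, 2.87]
force: [-0.3, -0.7, -6.2]
opening: 0.397
gripper_force: 62.7
```

```bash
python3 -c "
from h import *
go([.536,.291,.1065])"
```

```text
t 6.48 p [0.5376 0.2911 0.1161] rpy [-3.141e+00 -1.000e-03  2.870e+00] F [-0.3 -0.7 -6.2] op 0.397 gf 62.7
[0.536, 0.291, 0.1065] shift mm [ 1.5 -0.6  9.6] turn [-0.04 -0.05 -0.01]
```

Call:
arm_command(plan=[[[0,0,0.003,0,0,0],[0,0,0.005,0,0,0],[0,0,0.007,0,0,0],[0,0,0.008,0,0,0],[0,0,0.009,0,0,0],[0,0,0.01,0,0,0],[0,0,0.0105,0,0,0],[0,0,0.011,0,0,0]]])

```text
clock: 7.15
ee_pos: [0.538, 0.2913, 0.1059]
eef_rot: [3.142, 0.0, 2.87]
force: [-0.8, -1.3, -4.0]
opening: 0.402
gripper_force: 62.9
```

Call:
arm_command(plan=[[[0,0,0.001,0,0,0],[0,0,0.0015,0,0,0],[0,0,0.002,0,0,0],[0,0,0.002,0,0,0]]])

```text
clock: 7.48
ee_pos: [0.5381, 0.2913, 0.1058]
eef_rot: [-3.141, -0.0, 2.87]
force: [-4.2, -1.7, 6.7]
opening: 0.403
gripper_force: 63.9
```

Call:
arm_command(plan=[[[0,0,0,0,0,0],[0,0,0,0,0,0],[0,0,0,0,0,0],[0,0,0,0,0,0],[0,0,0,0,0,0],[0,0,-0.02,0,0,0],[0,0,-0.06,0,0,0],[0,0,-0.1,0,0,0],[0,0,-0.14,0,0,0],[0,0,-0.14,0,0,0],[0,0,-0.14,0,0,0],[0,0,-0.14,0,0,0]]], grip=1)

```text
clock: 8.48
ee_pos: [0.5378, 0.2912, 0.2439]
eef_rot: [3.141, 0.0, 2.87]
force: [-0.1, 0.0, 0.2]
opening: 0.999
gripper_force: 0.0
```

```bash
python3 - <<'E'
from h import *
c=snap('wrist','w5'); s=snap('side','s5')
P=cloud(c); h=np.hypot(P[...,0]-.536,P[...,1]-.291)
print(plane(P[(h>.05)&(h<.062)&(abs(P[...,2]-.027)<.01)]))
print('hub',circ(c,(.536,.291),.025,.046,.056),circ(s,(.536,.291),.03,.046,.056),'post',circ(c,(.536,.291),.02,.065,.09),circ(s,(.536,.291),.025,.065,.09))
go([.4765,-.308,.30])
E
```

```text
('slope deg', array([0.1 , 0.21]), 'z', np.float64(0.0265), 3518)
hub [5.364e-01 2.928e-01 1.810e-02 5.334e-01 2.937e-01 5.060e-02 5.080e-02
 8.300e+02] [5.342e-01 2.928e-01 1.780e-02 5.326e-01 2.969e-01 5.130e-02 5.180e-02
 2.180e+02] post [5.375e-01 2.929e-01 8.000e-03 5.353e-01 2.934e-01 7.610e-02 7.630e-02
 3.780e+02] [5.352e-01 2.935e-01 7.900e-03 5.347e-01 2.954e-01 7.610e-02 7.650e-02
 9.500e+01]
t 8.58 p [0.5368 0.2907 0.2418] rpy [-3.139e+00 -3.000e-03  2.870e+00] F [ 0.5 -0.1 -0.3] op 1.0 gf 0.0
[0.4765, -0.308, 0.3] shift mm [-102.5 -593.1  -57.1] turn [-0.14 -0.17 -0.01]
```

View pics/w5.png

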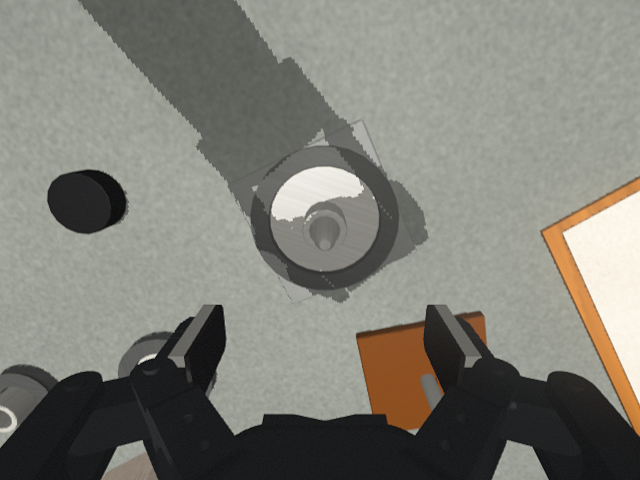

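Pulley is flat on the plate (hub (325,230), slope about 0.2°). Now the spacer, with narrower fingers.

Call:
arm_command(plan=[[[-0.051,-0.297,-0.029,0,0,0],[-0.051,-0.297,-0.029,0,0,0],[-0.051,-0.297,-0.029,0,0,0],[-0.051,-0.297,-0.029,0,0,0],[-0.051,-0.297,-0.029,0,0,0],[-0.051,-0.297,-0.029,0,0,0],[-0.051,-0.297,-0.029,0,0,0],[-0.051,-0.297,-0.029,0,0,0],[-0.051,-0.297,-0.029,0,0,0]]], grip=0.4)

```text
clock: 9.33
ee_pos: [0.5064, -0.0112, 0.2715]
eef_rot: [-3.141, -0.003, 2.865]
force: [-0.2, 0.0, -0.3]
opening: 0.7
gripper_force: 0.0
```

Call:
arm_command(plan=[[[-0.051,-0.297,-0.029,0,0,0],[-0.051,-0.297,-0.029,0,0,0],[-0.051,-0.297,-0.029,0,0,0],[-0.051,-0.297,-0.029,0,0,0],[-0.051,-0.297,-0.029,0,0,0],[-0.051,-0.297,-0.029,0,0,0],[-0.051,-0.297,-0.029,0,0,0],[-0.051,-0.297,-0.029,0,0,0],[-0.051,-0.297,-0.029,0,0,0],[-0.051,-0.297,-0.029,0,0,0],[-0.051,-0.297,-0.029,0,0,0]]])

```text
clock: 10.25
ee_pos: [0.4769, -0.306, 0.3004]
eef_rot: [3.139, -0.003, 2.871]
force: [-0.3, -0.1, -0.1]
opening: 0.7
gripper_force: 0.0
```

```bash
python3 - <<'E'
from h import *
c=snap('wrist','w6')
print(circ(c,(.4765,-.308),.025,.091,.099),circ(c,(.4765,-.308),.015,.1025,.112))
go([.4765,-.308,.30])
E
```

```text
[ 4.772e-01 -3.063e-01  2.020e-02  4.761e-01 -3.059e-01  9.410e-02
  9.410e-02  1.384e+03] [ 4.770e-01 -3.061e-01  8.900e-03  4.765e-01 -3.060e-01  1.052e-01
  1.055e-01  3.260e+02]
t 10.3 p [ 0.477  -0.3059  0.3007] rpy [ 3.140e+00 -2.000e-03  2.872e+00] F [0.3 0.6 0.3] op 0.702 gf 0.0
[0.4765, -0.308, 0.3] shift mm [-0.1 -2.2  0.7] turn [ 0.1  -0.13  0.11]
```

View pics/w6.png

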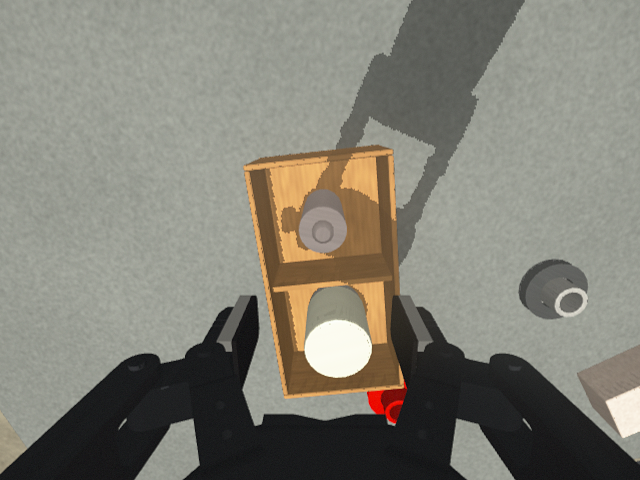

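Spacer nose is at (323,230), between the cell's walls and centred under the gripper.

Call:
arm_command(plan=[[[0,0,0.04,0,0,0],[0,0,0.08,0,0,0],[0,0,0.11,0,0,0],[0,0,0.13,0,0,0],[0,0,0.145,0,0,0],[0,0,0.155,0,0,0],[0,0,0.163,0,0,0],[0,0,0.167,0,0,0],[0,0,0.167,0,0,0],[0,0,0.167,0,0,0]]])

```text
clock: 11.13
ee_pos: [0.4774, -0.3084, 0.1357]
eef_rot: [-3.141, 0.001, 2.87]
force: [-0.7, -1.0, 0.4]
opening: 0.701
gripper_force: 0.0
```

Call:
arm_command(plan=[[[0,0,0,0,0,0],[0,0,0,0,0,0],[0,0,0,0,0,0],[0,0,0,0,0,0],[0,0,0,0,0,0],[0,0,0,0,0,0]]], grip=-1, newtons=50)

```text
clock: 11.63
ee_pos: [0.4776, -0.3088, 0.1363]
eef_rot: [-3.141, 0.002, 2.869]
force: [0.4, 1.8, 5.8]
opening: 0.459
gripper_force: 50.3
```

Call:
arm_command(plan=[[[0,0,-0.01,0,0,0],[0,0,-0.03,0,0,0],[0,0,-0.06,0,0,0],[0,0,-0.1,0,0,0],[0,0,-0.14,0,0,0],[0,0,-0.165,0,0,0],[0,0,-0.165,0,0,0],[0,0,-0.165,0,0,0],[0,0,-0.165,0,0,0]]])

```text
clock: 12.38
ee_pos: [0.4758, -0.3078, 0.2987]
eef_rot: [3.141, -0.002, 2.87]
force: [-0.6, 0.3, -1.7]
opening: 0.456
gripper_force: 50.6
```

```bash
python3 - <<'E'
from h import *
c=snap('wrist','w7');s=snap('side','s7')
p=r.get_obs()['ee_pos']
go([.537,.292,.30])
zu=p[2]-.128
print(circ(c,p[:2],.025,zu+.087,zu+.094),circ(c,p[:2],.015,zu+.0975,zu+.106))
cv2.imwrite('pics/s7c.png',cv2.resize(s['img'][40:260,320:520,::-1],None,fx=2.7,fy=2.7,interpolation=cv2.INTER_CUBIC))
E
```

```text
t 12.48 p [ 0.4754 -0.3074  0.2973] rpy [ 3.14  -0.005  2.87 ] F [-0.2 -0.6 -2.3] op 0.457 gf 50.6
[0.537, 0.292, 0.3] shift mm [101.6 593.9  -1.2] turn [ 0.1  -0.27 -0.01]
[ 4.749e-01 -3.072e-01  2.480e-02  4.717e-01 -3.041e-01  2.576e-01
  2.569e-01  4.703e+03] [ 4.743e-01 -3.064e-01  7.600e-03  4.737e-01 -3.064e-01  2.683e-01
  2.683e-01  1.117e+03]
```

View pics/s7c.png

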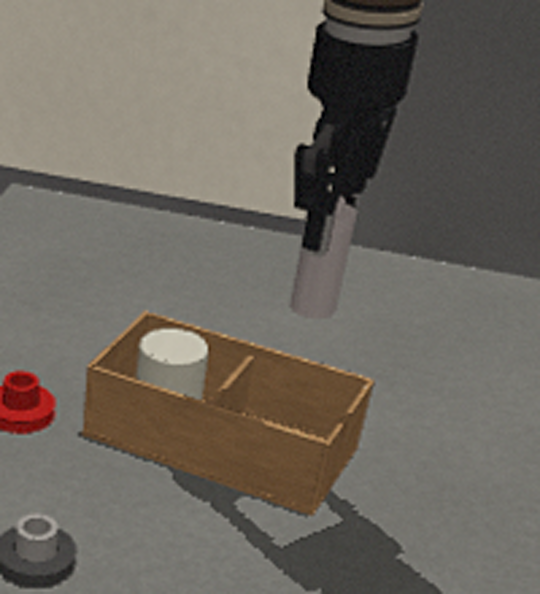

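Spacer is held upright and clear of the carton (bottom at crop (315,313)). Carry it to the stand.

Call:
arm_command(plan=[[[0.051,0.297,0,0,0,0],[0.051,0.297,0,0,0,0],[0.051,0.297,0,0,0,0],[0.051,0.297,0,0,0,0],[0.051,0.297,0,0,0,0],[0.051,0.297,0,0,0,0],[0.051,0.297,0,0,0,0],[0.051,0.297,0,0,0,0],[0.051,0.297,0,0,0,0]]])

```text
clock: 13.23
ee_pos: [0.5063, -0.0056, 0.2978]
eef_rot: [-3.142, -0.004, 2.875]
force: [0.3, -0.4, -2.3]
opening: 0.455
gripper_force: 51.1
```

Call:
arm_command(plan=[[[0.051,0.297,0,0,0,0],[0.051,0.297,0,0,0,0],[0.051,0.297,0,0,0,0],[0.051,0.297,0,0,0,0],[0.051,0.297,0,0,0,0],[0.051,0.297,0,0,0,0],[0.051,0.297,0,0,0,0],[0.051,0.297,0,0,0,0],[0.051,0.297,0,0,0,0],[0.051,0.297,0,0,0,0],[0.051,0.297,0,0,0,0],[0.051,0.297,0,0,0,0]]])

```text
clock: 14.23
ee_pos: [0.5381, 0.289, 0.2992]
eef_rot: [-3.14, -0.001, 2.868]
force: [-0.1, 1.5, -1.4]
opening: 0.456
gripper_force: 51.5
```

```bash
python3 - <<'E'
from h import *
c=snap('wrist','w8');s=snap('side','s8')
p=r.get_obs()['ee_pos']
go([.537,.292,.30])
zu=p[2]-.131
print('nose w',circ(c,p[:2],.015,zu+.0985,zu+.106))
print('top w',circ(c,p[:2],.03,zu+.088,zu+.092))
# silhouette axis of the spacer & post in side view: lowest part of the spacer, by height
P=cloud(s)
for a,b in((.002,.02),(.02,.04),(.04,.06)): print('side sp',circ(s,p[:2],.03,zu+a,zu+b))
print('side post',circ(s,(.536,.291),.02,.057,.078), circ(s,(.536,.291),.02,.057,.09))
cv2.imwrite('pics/s8c.png',cv2.resize(s['img'][220:420,240:400,::-1],None,fx=3,fy=3,interpolation=cv2.INTER_CUBIC))
E
```

```text
t 14.33 p [0.5382 0.2895 0.2998] rpy [-3.141 -0.     2.868] F [-0.4 -0.2 -1.5] op 0.458 gf 51.5
[0.537, 0.292, 0.3] shift mm [ 1.8  2.1 -0.2] turn [-0.04 -0.01 -0.14]
nose w [5.362e-01 2.902e-01 7.900e-03 5.360e-01 2.903e-01 2.688e-01 2.688e-01
 1.107e+03]
top w [5.309e-01 2.916e-01 2.900e-02 5.343e-01 2.926e-01 2.576e-01 2.573e-01
 4.250e+03]
side sp [5.340e-01 2.943e-01 1.980e-02 5.303e-01 3.051e-01 1.799e-01 1.798e-01
 2.200e+02]
side sp [5.337e-01 2.946e-01 1.950e-02 5.301e-01 3.047e-01 1.989e-01 1.989e-01
 2.530e+02]
side sp [5.322e-01 2.965e-01 1.980e-02 5.270e-01 3.040e-01 2.180e-01 2.176e-01
 2.280e+02]
side post [5.354e-01 2.934e-01 8.000e-03 5.342e-01 2.964e-01 6.890e-02 7.000e-02
 8.700e+01] [5.354e-01 2.934e-01 8.000e-03 5.345e-01 2.956e-01 7.250e-02 7.390e-02
 1.240e+02]
```

View pics/s8c.png

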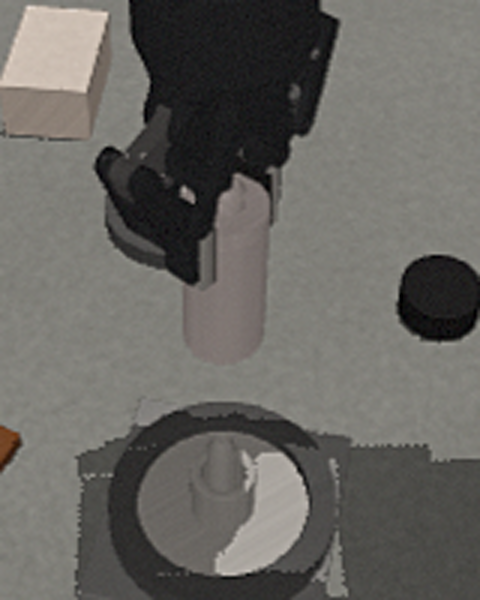

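Spacer hangs upright above the hub and post (crop (225,345) over (222,470)), so descend.

Call:
arm_command(plan=[[[0,0.0015,0.03,0,0,0],[0,0.0015,0.06,0,0,0],[0,0.0015,0.075,0,0,0],[0,0.0015,0.08,0,0,0],[0,0.0015,0.085,0,0,0],[0,0.0015,0.09,0,0,0],[0,0.0015,0.095,0,0,0],[0,0.0015,0.1,0,0,0],[0,0.0015,0.105,0,0,0],[0,0.0015,0.109,0,0,0],[0,0.0015,0.109,0,0,0],[0,0.0015,0.109,0,0,0]]])

```text
clock: 15.33
ee_pos: [0.5382, 0.2927, 0.1906]
eef_rot: [-3.141, -0.0, 2.87]
force: [-0.1, 0.1, -1.8]
opening: 0.455
gripper_force: 51.5
```

Call:
arm_command(plan=[[[0,0,0.002,0,0,0],[0,0,0.004,0,0,0],[0,0,0.005,0,0,0],[0,0,0.006,0,0,0],[0,0,0.007,0,0,0],[0,0,0.007,0,0,0]]])

```text
clock: 15.83
ee_pos: [0.5383, 0.2927, 0.1836]
eef_rot: [-3.141, -0.0, 2.87]
force: [-0.3, -0.1, -1.9]
opening: 0.455
gripper_force: 51.5
```

Call:
arm_command(plan=[[[0,0,0.001,0,0,0],[0,0,0.0015,0,0,0],[0,0,0.002,0,0,0],[0,0,0.002,0,0,0]]])

```text
clock: 16.17
ee_pos: [0.5387, 0.2928, 0.1834]
eef_rot: [3.141, 0.001, 2.87]
force: [-2.3, -0.7, 5.2]
opening: 0.46
gripper_force: 52.0
```

Call:
arm_command(plan=[[[0,0,0,0,0,0],[0,0,0,0,0,0],[0,0,0,0,0,0],[0,0,0,0,0,0],[0,0,0,0,0,0],[0,0,-0.02,0,0,0],[0,0,-0.05,0,0,0],[0,0,-0.09,0,0,0],[0,0,-0.12,0,0,0],[0,0,-0.12,0,0,0],[0,0,-0.12,0,0,0],[0,0,-0.12,0,0,0]]], grip=1)

```text
clock: 17.17
ee_pos: [0.5379, 0.2925, 0.3013]
eef_rot: [-3.141, -0.001, 2.87]
force: [-0.6, -0.9, -0.6]
opening: 0.999
gripper_force: 0.0
```

```bash
python3 - <<'E'
from h import *
c=snap('wrist','w9');s=snap('side','s9');t=snap('top','t9')
go([.640,-.077,.25])
for d in(c,s,t):
    P=cloud(d); h=np.hypot(P[...,0]-.5365,P[...,1]-.292)
    print('shoulder',circ(d,(.5365,.292),.03,.138,.146),'nose',circ(d,(.5365,.292),.02,.1495,.16))
P=cloud(c); h=np.hypot(P[...,0]-.5365,P[...,1]-.292); print(plane(P[(h>.011)&(h<.019)&(abs(P[...,2]-.142)<.006)]))
cv2.imwrite('pics/s9c.png',cv2.resize(s['img'][220:420,240:400,::-1],None,fx=3,fy=3,interpolation=cv2.INTER_CUBIC))
E
```

```text
t 17.32 p [0.5373 0.2922 0.2994] rpy [-3.139e+00 -3.000e-03  2.870e+00] F [-0.5  1.  -0.7] op 0.996 gf 0.0
[0.64, -0.077, 0.25] shift mm [-198.3 -327.9   49.7] turn [-0.16 -0.19 -0.01]
shoulder [5.386e-01 2.958e-01 2.040e-02 5.369e-01 2.959e-01 1.411e-01 1.410e-01
 1.911e+03] nose [5.383e-01 2.956e-01 8.900e-03 5.374e-01 2.959e-01 1.521e-01 1.524e-01
 4.580e+02]
shoulder [5.365e-01 2.949e-01 2.070e-02 5.354e-01 2.981e-01 1.423e-01 1.423e-01
 3.830e+02] nose [5.365e-01 2.951e-01 9.000e-03 5.361e-01 2.966e-01 1.529e-01 1.531e-01
 9.400e+01]
shoulder [5.385e-01 2.928e-01 2.030e-02 5.430e-01 2.911e-01 1.414e-01 1.415e-01
 2.070e+02] nose [5.369e-01 2.933e-01 8.900e-03 5.372e-01 2.924e-01 1.528e-01 1.528e-01
 7.000e+01]
('slope deg', array([0.2 , 0.21]), 'z', np.float64(0.141), 869)
```

View pics/s9c.png

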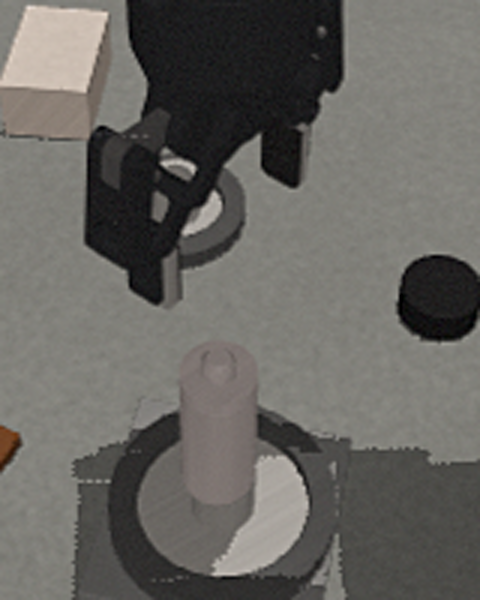

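Spacer is square on the hub (nose at crop (218,362), shoulder slope 0.2°, height 0.142). Next, the small pulley.

Call:
arm_command(plan=[[[-0.198,-0.328,0.03,0,0,0],[-0.198,-0.328,0.05,0,0,0],[-0.198,-0.328,0.05,0,0,0],[-0.198,-0.328,0.05,0,0,0],[-0.198,-0.328,0.05,0,0,0],[-0.198,-0.328,0.05,0,0,0],[-0.198,-0.328,0.05,0,0,0],[-0.198,-0.328,0.05,0,0,0],[-0.198,-0.328,0.05,0,0,0],[-0.198,-0.328,0.05,0,0,0],[-0.198,-0.328,0.05,0,0,0],[-0.198,-0.328,0.05,0,0,0]]])

```text
clock: 18.32
ee_pos: [0.6402, -0.0767, 0.25]
eef_rot: [3.141, -0.004, 2.868]
force: [-0.3, 0.8, -0.6]
opening: 1.0
gripper_force: 0.0
```

Call:
arm_command(plan=[[[0,0,0,0,0,0],[0,0,0,0,0,0],[0,0,0,0,0,0],[0,0,0,0,0,0]]])

```text
clock: 18.65
ee_pos: [0.641, -0.0749, 0.2522]
eef_rot: [3.141, 0.0, 2.872]
force: [0.5, 0.1, 0.1]
opening: 1.001
gripper_force: 0.0
```

```bash
python3 -c "
from h import *
c=snap('wrist','w10')
print(circ(c,(.64,-.077),.03,.034,.05))
go([.64,-.077,.094])"
```

```text
[ 6.417e-01 -7.600e-02  1.810e-02  6.408e-01 -7.580e-02  3.850e-02
  3.870e-02  7.870e+02]
t 18.7 p [ 0.641  -0.0751  0.2522] rpy [3.141 0.    2.872] F [ 0.4  0.  -0.3] op 1.0 gf 0.0
[0.64, -0.077, 0.094] shift mm [  0.6  -2.1 158.2] turn [0.01 0.02 0.09]
```

Call:
arm_command(plan=[[[0,-0.001,0.04,0,0,0],[0,-0.001,0.08,0,0,0],[0,-0.001,0.12,0,0,0],[0,-0.001,0.14,0,0,0],[0,-0.001,0.15,0,0,0],[0,-0.001,0.158,0,0,0],[0,-0.001,0.158,0,0,0],[0,-0.001,0.158,0,0,0]]])

```text
clock: 19.37
ee_pos: [0.642, -0.0774, 0.0953]
eef_rot: [3.141, 0.003, 2.87]
force: [0.3, -0.1, 0.3]
opening: 1.0
gripper_force: 0.0
```

Call:
arm_command(plan=[[[0,0,0,0,0,0],[0,0,0,0,0,0],[0,0,0,0,0,0],[0,0,0,0,0,0],[0,0,0,0,0,0],[0,0,0,0,0,0],[0,0,0,0,0,0],[0,0,0,0,0,0]]], grip=-1, newtons=50)

```text
clock: 20.03
ee_pos: [0.6416, -0.0775, 0.0955]
eef_rot: [3.141, 0.002, 2.87]
force: [-1.2, 1.0, 5.9]
opening: 0.408
gripper_force: 49.3
```

Call:
arm_command(plan=[[[0,0,-0.01,0,0,0],[0,0,-0.03,0,0,0],[0,0,-0.07,0,0,0],[0,0,-0.11,0,0,0],[0,0,-0.15,0,0,0],[0,0,-0.19,0,0,0],[0,0,-0.22,0,0,0],[0,0,-0.22,0,0,0],[0,0,-0.22,0,0,0]]])

```text
clock: 20.78
ee_pos: [0.6417, -0.0775, 0.3168]
eef_rot: [3.141, 0.005, 2.87]
force: [-0.3, 0.1, -4.4]
opening: 0.401
gripper_force: 50.5
```

```bash
python3 -c "
from h import *
go([.539,.2935,.31])"
```

```text
t 20.78 p [ 0.6417 -0.0775  0.3168] rpy [3.141 0.005 2.87 ] F [-0.3  0.1 -4.4] op 0.401 gf 50.5
[0.539, 0.2935, 0.31] shift mm [198.5 329.9   5.8] turn [ 0.02  0.3  -0.01]
```

Call:
arm_command(plan=[[[0.198,0.33,0,0,0,0],[0.198,0.33,0,0,0,0],[0.198,0.33,0,0,0,0],[0.198,0.33,0,0,0,0],[0.198,0.33,0,0,0,0],[0.198,0.33,0,0,0,0],[0.198,0.33,0,0,0,0],[0.198,0.33,0,0,0,0],[0.198,0.33,0,0,0,0],[0.198,0.33,0,0,0,0],[0.198,0.33,0,0,0,0],[0.198,0.33,0,0,0,0]]])

```text
clock: 21.78
ee_pos: [0.5371, 0.2934, 0.3109]
eef_rot: [-3.137, -0.004, 2.872]
force: [0.2, -0.8, -2.5]
opening: 0.405
gripper_force: 50.7
```

Call:
arm_command(plan=[[[0,0,0,0,0,0],[0,0,0,0,0,0],[0,0,0,0,0,0],[0,0,0,0,0,0],[0,0,0,0,0,0],[0,0,0,0,0,0],[0,0,0,0,0,0],[0,0,0,0,0,0]]])

```text
clock: 22.45
ee_pos: [0.5387, 0.2935, 0.314]
eef_rot: [3.141, 0.0, 2.87]
force: [0.1, 0.7, -3.0]
opening: 0.407
gripper_force: 50.7
```

```bash
python3 - <<'E'
from h import *
c=snap('wrist','w11'); s=snap('side','s11')
go([.539,.2935,.25]); p=r.get_obs()['ee_pos']; zu=p[2]-.0955
for k,d in(('w',c),('s',s)):
    P=cloud(d); h=np.hypot(P[...,0]-p[0],P[...,1]-p[1])
    m=(h>.02)&(h<.045)&(abs(P[...,2]-zu-.015)<.006); print(k,plane(P[m]))
    A=P[(h<.05)&(abs(P[...,2]-zu-.0145)<.005)]
    hull=cv2.convexHull(A[:,:2].astype(np.float32))[:,0]
    print(cv2.minEnclosingCircle(hull))
    M=np.c_[2*hull,np.ones(len(hull))]; x=np.linalg.lstsq(M,(hull**2).sum(1),rcond=None)[0]
    print('centre',x[:2].round(4),'R',np.sqrt(x[2]+x[0]**2+x[1]**2).round(4),'off',(x[:2]-p[:2]).round(4))
print('nose',circ(s,(.537,.294),.02,.1495,.16),'sh',circ(s,(.537,.294),.03,.138,.146))
print('nose w',circ(c,(.537,.294),.02,.1495,.16),'sh',circ(c,(.537,.294),.03,.138,.146))
cv2.imwrite('pics/s11c.png',cv2.resize(s['img'][220:420,240:400,::-1],None,fx=3,fy=3,interpolation=cv2.INTER_CUBIC))
E
```

```text
t 22.55 p [0.5386 0.2937 0.314 ] rpy [3.142 0.    2.87 ] F [-0.   0.6 -3. ] op 0.407 gf 50.7
[0.539, 0.2935, 0.25] shift mm [-0.4 -0.1 64. ] turn [ 0.    0.01 -0.01]
w ('slope deg', array([-0.25,  0.03]), 'z', np.float64(0.2328), 3653)
((0.5386619567871094, 0.29441702365875244), 0.03532928600907326)
centre [0.5387 0.2946] R 0.0349 off [0.     0.0009]
s ('slope deg', array([-0.45,  0.19]), 'z', np.float64(0.2342), 431)
((0.5370005369186401, 0.29422256350517273), 0.03534741699695587)
centre [0.5368 0.2942] R 0.0347 off [-0.0019  0.0005]
nose [5.363e-01 2.952e-01 9.400e-03 5.356e-01 2.967e-01 1.531e-01 1.530e-01
 9.600e+01] sh [5.358e-01 2.949e-01 2.080e-02 5.354e-01 2.980e-01 1.422e-01 1.424e-01
 3.820e+02]
nose w None sh [5.273e-01 2.985e-01 1.650e-02 5.230e-01 3.003e-01 1.409e-01 1.410e-01
 2.950e+02]
```

View pics/s11c.png

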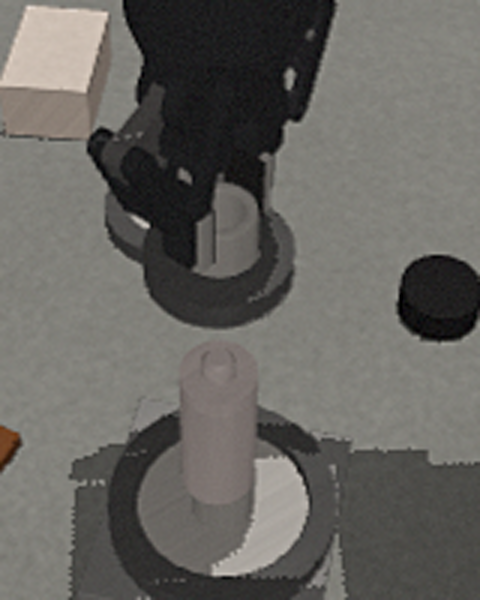

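Small pulley is level and held, and in the side view it sits within 1 mm of the nose (crop (220,240) over (218,362)). Lower it.

Call:
arm_command(plan=[[[0.001,0.001,0.02,0,0,0],[0.001,0.001,0.04,0,0,0],[0.001,0.001,0.05,0,0,0],[0.001,0.001,0.056,0,0,0],[0.001,0.001,0.06,0,0,0],[0.001,0.001,0.063,0,0,0],[0.001,0.001,0.066,0,0,0],[0.001,0.001,0.069,0,0,0],[0.001,0.001,0.071,0,0,0],[0.001,0.001,0.073,0,0,0],[0.001,0.001,0.073,0,0,0],[0.001,0.001,0.073,0,0,0]]])

```text
clock: 23.55
ee_pos: [0.538, 0.2949, 0.241]
eef_rot: [3.142, 0.0, 2.87]
force: [-0.2, -0.3, -1.4]
opening: 0.404
gripper_force: 50.7
```

Call:
arm_command(plan=[[[0,0,0.001,0,0,0],[0,0,0.002,0,0,0],[0,0,0.003,0,0,0],[0,0,0.003,0,0,0]]])

```text
clock: 23.88
ee_pos: [0.5378, 0.2949, 0.2376]
eef_rot: [-3.141, -0.0, 2.87]
force: [-0.8, -0.2, -2.0]
opening: 0.402
gripper_force: 50.7
```

Call:
arm_command(plan=[[[0,0,0.001,0,0,0],[0,0,0.0015,0,0,0],[0,0,0.002,0,0,0],[0,0,0.002,0,0,0]]])

```text
clock: 24.22
ee_pos: [0.5386, 0.2951, 0.2375]
eef_rot: [3.141, 0.002, 2.87]
force: [-0.9, -1.2, 4.8]
opening: 0.407
gripper_force: 51.4
```

Call:
arm_command(plan=[[[0,0,0,0,0,0],[0,0,0,0,0,0],[0,0,0,0,0,0],[0,0,0,0,0,0],[0,0,0,0,0,0],[0,0,-0.02,0,0,0],[0,0,-0.05,0,0,0],[0,0,-0.09,0,0,0],[0,0,-0.12,0,0,0],[0,0,-0.12,0,0,0],[0,0,-0.12,0,0,0],[0,0,-0.12,0,0,0]]], grip=1)

```text
clock: 25.22
ee_pos: [0.5376, 0.2948, 0.3554]
eef_rot: [-3.141, -0.001, 2.87]
force: [0.4, -0.3, -1.3]
opening: 0.996
gripper_force: 0.0
```

```bash
python3 - <<'E'
from h import *
c=snap('wrist','w12');s=snap('side','s12');t=snap('top','t12')
go([.4635,.094,.2])
for d in(c,s,t):
    P=cloud(d); h=np.hypot(P[...,0]-.538,P[...,1]-.295)
    print('hub',circ(d,(.538,.295),.03,.178,.186), plane(P[(h>.02)&(h<.035)&(abs(P[...,2]-.157)<.006)]))
E
```

```text
t 25.37 p [0.5371 0.2945 0.3535] rpy [-3.139e+00 -3.000e-03  2.870e+00] F [-0.   0.2 -0.2] op 1.003 gf 0.0
[0.4635, 0.094, 0.2] shift mm [  16.5 -212.5  154.1] turn [-0.15 -0.18 -0.01]
hub [5.382e-01 2.961e-01 1.800e-02 5.377e-01 2.964e-01 1.807e-01 1.808e-01
 9.710e+02] ('slope deg', array([-0.13,  0.23]), 'z', np.float64(0.1563), 2131)
hub [5.367e-01 2.958e-01 1.810e-02 5.363e-01 2.969e-01 1.816e-01 1.819e-01
 2.670e+02] ('slope deg', array([-0.11, -0.06]), 'z', np.float64(0.1578), 459)
hub [5.374e-01 2.936e-01 1.790e-02 5.406e-01 2.933e-01 1.810e-01 1.810e-01
 1.570e+02] ('slope deg', array([0.35, 0.  ]), 'z', np.float64(0.1568), 317)
```

View pics/s12.png

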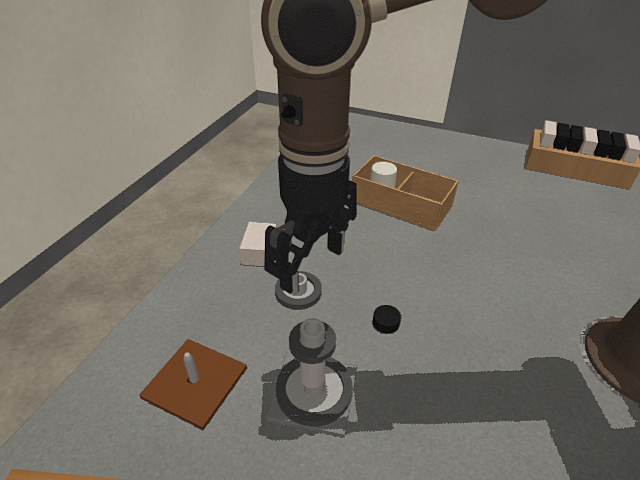

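The stack is straight (small pulley at (312,340) on the spacer), and the cap is at (386,319). Fetch the cap.

Call:
arm_command(plan=[[[0.003,-0.04,0,0,0,0],[0.006,-0.08,0,0,0,0],[0.009,-0.12,0.01,0,0,0],[0.012,-0.15,0.04,0,0,0],[0.016,-0.18,0.07,0,0,0],[0.016,-0.212,0.1,0,0,0],[0.016,-0.212,0.13,0,0,0],[0.016,-0.212,0.154,0,0,0],[0.016,-0.212,0.154,0,0,0],[0.016,-0.212,0.154,0,0,0],[0.016,-0.212,0.154,0,0,0],[0.016,-0.212,0.154,0,0,0]]])

```text
clock: 26.37
ee_pos: [0.4672, 0.0955, 0.2036]
eef_rot: [3.14, 0.003, 2.87]
force: [-0.2, 0.3, 0.9]
opening: 1.0
gripper_force: 0.0
```

```bash
python3 -c "
from h import *
c=snap('wrist','w13')
print(circ(c,(.4645,.0945),.04,.02,.035))
go([.4645,.0945,.082])"
```

```text
[4.650e-01 9.580e-02 2.710e-02 4.638e-01 9.600e-02 2.400e-02 2.400e-02
 3.792e+03]
t 26.42 p [0.4672 0.0955 0.2038] rpy [3.14  0.004 2.871] F [-0.   0.7 -0.5] op 0.998 gf 0.0
[0.4645, 0.0945, 0.082] shift mm [  2.8  -1.9 121.8] turn [0.08 0.2  0.03]
```

Call:
arm_command(plan=[[[0.002,-0.001,0.03,0,0,0],[0.002,-0.001,0.065,0,0,0],[0.002,-0.001,0.09,0,0,0],[0.002,-0.001,0.105,0,0,0],[0.002,-0.001,0.115,0,0,0],[0.002,-0.001,0.121,0,0,0],[0.002,-0.001,0.121,0,0,0],[0.002,-0.001,0.121,0,0,0]]])

```text
clock: 27.08
ee_pos: [0.4645, 0.0948, 0.0818]
eef_rot: [3.141, 0.002, 2.87]
force: [0.2, -0.7, -0.8]
opening: 0.998
gripper_force: 0.0
```

Call:
arm_command(plan=[[[0,0,0,0,0,0],[0,0,0,0,0,0],[0,0,0,0,0,0],[0,0,0,0,0,0],[0,0,0,0,0,0],[0,0,0,0,0,0],[0,0,0,0,0,0]]], grip=-1, newtons=25)

```text
clock: 27.67
ee_pos: [0.4643, 0.0947, 0.0822]
eef_rot: [3.141, 0.002, 2.87]
force: [-1.2, -0.6, 6.1]
opening: 0.618
gripper_force: 25.6
```

Call:
arm_command(plan=[[[0,0,-0.01,0,0,0],[0,0,-0.04,0,0,0],[0,0,-0.08,0,0,0],[0,0,-0.12,0,0,0],[0,0,-0.16,0,0,0],[0,0,-0.2,0,0,0],[0,0,-0.235,0,0,0],[0,0,-0.235,0,0,0],[0,0,-0.235,0,0,0]]])

```text
clock: 28.42
ee_pos: [0.4647, 0.0947, 0.3195]
eef_rot: [3.139, 0.007, 2.87]
force: [-0.1, 0.0, -0.8]
opening: 0.616
gripper_force: 26.8
```

```bash
python3 -c "
from h import *
go([.5385,.296,.315])"
```

```text
t 28.42 p [0.4647 0.0947 0.3195] rpy [3.139 0.007 2.87 ] F [-0.1  0.  -0.8] op 0.616 gf 26.8
[0.5385, 0.296, 0.315] shift mm [-17.  213.7   5.2] turn [ 0.16  0.39 -0.01]
```

Call:
arm_command(plan=[[[-0.004,0.04,0,0,0,0],[-0.007,0.08,0,0,0,0],[-0.01,0.12,0,0,0,0],[-0.013,0.16,0,0,0,0],[-0.017,0.2,0,0,0,0],[-0.017,0.214,0,0,0,0],[-0.017,0.214,0,0,0,0],[-0.017,0.214,0,0,0,0],[-0.017,0.214,0,0,0,0],[-0.017,0.214,0,0,0,0],[-0.017,0.214,0,0,0,0],[-0.017,0.214,0,0,0,0]]])

```text
clock: 29.42
ee_pos: [0.5371, 0.2949, 0.3161]
eef_rot: [-3.141, 0.0, 2.868]
force: [0.2, -0.0, -1.7]
opening: 0.623
gripper_force: 26.9
```

```bash
python3 - <<'E'
from h import *
c=snap('wrist','w14'); s=snap('side','s14')
go([.5385,.296,.25]); p=r.get_obs()['ee_pos']; zu=p[2]-.082
for k,d in(('w',c),('s',s)):
    P=cloud(d); h=np.hypot(P[...,0]-p[0],P[...,1]-p[1])
    print(k,circ(d,p[:2],.032,zu+.022,zu+.0275),plane(P[(h<.022)&(abs(P[...,2]-zu-.025)<.006)]))
print('hub s',circ(s,(.5375,.2955),.03,.176,.186))
cv2.imwrite('pics/s14c.png',cv2.resize(s['img'][220:420,240:400,::-1],None,fx=3,fy=3,interpolation=cv2.INTER_CUBIC))
E
```

```text
t 29.52 p [0.5373 0.2954 0.3163] rpy [3.141 0.    2.869] F [ 0.1  0.6 -1. ] op 0.623 gf 26.9
[0.5385, 0.296, 0.25] shift mm [-1.   0.9 66.3] turn [ 0.02  0.02 -0.07]
w [5.3380e-01 2.9630e-01 3.1000e-02 5.3590e-01 2.9620e-01 2.5790e-01
 2.5780e-01 1.1288e+04] ('slope deg', array([-0.2 ,  0.02]), 'z', np.float64(0.2578), 6395)
s [5.342e-01 2.961e-01 3.060e-02 5.282e-01 2.941e-01 2.594e-01 2.594e-01
 6.690e+02] ('slope deg', array([-0.22, -0.08]), 'z', np.float64(0.2594), 293)
hub s [5.367e-01 2.958e-01 1.860e-02 5.363e-01 2.973e-01 1.811e-01 1.816e-01
 3.020e+02]
```

View pics/s14c.png

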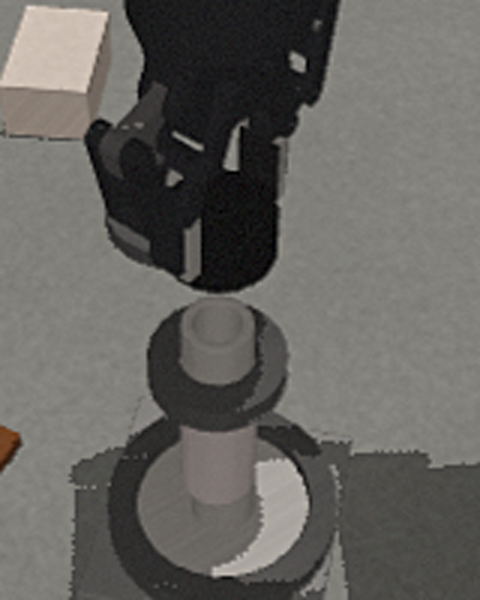

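Cap is level above the hub (cap bottom centre at about (219,290), hub at (218,325)), so lower straight down.

Call:
arm_command(plan=[[[0,0,0.02,0,0,0],[0,0,0.035,0,0,0],[0,0,0.045,0,0,0],[0,0,0.05,0,0,0],[0,0,0.054,0,0,0],[0,0,0.057,0,0,0],[0,0,0.06,0,0,0],[0,0,0.062,0,0,0],[0,0,0.064,0,0,0],[0,0,0.064,0,0,0]]])

```text
clock: 30.35
ee_pos: [0.5373, 0.2962, 0.2518]
eef_rot: [-3.142, -0.0, 2.87]
force: [-0.5, -0.8, -0.9]
opening: 0.617
gripper_force: 26.9
```

Call:
arm_command(plan=[[[0,0,0.001,0,0,0],[0,0,0.002,0,0,0],[0,0,0.003,0,0,0],[0,0,0.003,0,0,0]]])

```text
clock: 30.68
ee_pos: [0.5375, 0.2963, 0.2492]
eef_rot: [3.141, 0.001, 2.87]
force: [-0.8, -0.7, 1.4]
opening: 0.622
gripper_force: 27.0
```

Call:
arm_command(plan=[[[0,0,0.0005,0,0,0],[0,0,0.001,0,0,0],[0,0,0.001,0,0,0]]])

```text
clock: 30.93
ee_pos: [0.5378, 0.2964, 0.2492]
eef_rot: [3.141, 0.001, 2.87]
force: [-1.3, -0.8, 4.9]
opening: 0.622
gripper_force: 27.4
```

Call:
arm_command(plan=[[[0,0,0,0,0,0],[0,0,0,0,0,0],[0,0,0,0,0,0],[0,0,0,0,0,0],[0,0,0,0,0,0],[0,0,-0.02,0,0,0],[0,0,-0.05,0,0,0],[0,0,-0.09,0,0,0],[0,0,-0.12,0,0,0],[0,0,-0.12,0,0,0],[0,0,-0.12,0,0,0],[0,0,-0.12,0,0,0]]], grip=1)

```text
clock: 31.93
ee_pos: [0.5369, 0.296, 0.3674]
eef_rot: [-3.141, -0.001, 2.87]
force: [0.5, 0.0, -0.3]
opening: 1.0
gripper_force: 0.0
```

```bash
python3 - <<'E'
from h import *
c=snap('wrist','w15');s=snap('side','s15')
go([.5,.2,.35])
for d in(c,s):
    P=cloud(d); h=np.hypot(P[...,0]-.538,P[...,1]-.295)
    print('cap',circ(d,(.538,.295),.04,.187,.197), plane(P[(h<.024)&(abs(P[...,2]-.192)<.008)]))
cv2.imwrite('pics/s15c.png',cv2.resize(s['img'][220:440,220:420,::-1],None,fx=2.7,fy=2.7,interpolation=cv2.INTER_CUBIC))
E
```

```text
t 32.03 p [0.5364 0.2957 0.3656] rpy [-3.139e+00 -3.000e-03  2.870e+00] F [-0.1 -0.6  0.2] op 0.998 gf 0.0
[0.5, 0.2, 0.35] shift mm [   9.3 -101.9   15.9] turn [-0.15 -0.17 -0.01]
cap [5.383e-01 2.976e-01 2.720e-02 5.372e-01 2.976e-01 1.910e-01 1.910e-01
 3.822e+03] ('slope deg', array([-0.18, -0.03]), 'z', np.float64(0.1911), 2369)
cap [5.361e-01 2.965e-01 2.760e-02 5.358e-01 2.989e-01 1.922e-01 1.923e-01
 9.350e+02] ('slope deg', array([-0.22, -0.16]), 'z', np.float64(0.1924), 479)
```

View pics/s15c.png

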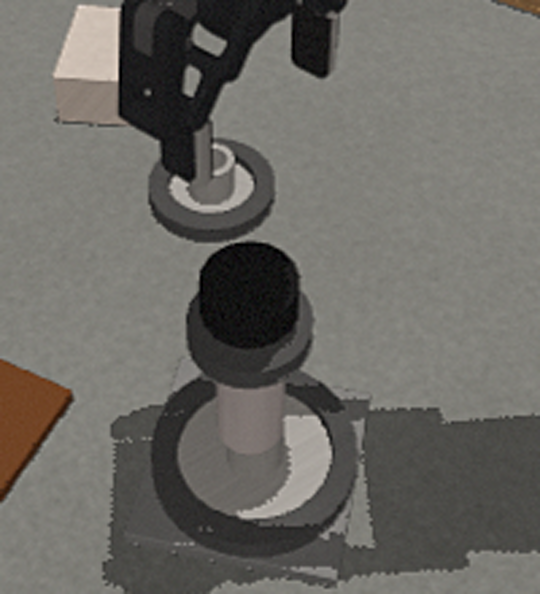

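The cap sits level on the hub (crop (249,290), top at 0.191–0.192 m as expected) and the gripper is clear, so hand in.

```bash
python3 -c "
from workcell import r
print(r.close_job())"
```

```text
the job is handed in; nothing more can be done
None
```

The jackshaft stack is built in the order asked (large pulley, spacer nose up, small pulley, cap); every piece measured level and fully seated, and I handed the job in at about 32 s with the gripper clear.

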